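# Reset the tripped breaker under a bench power supply's cover

### The job

The gel power supply has tripped: lift the orange cover plate off its two pins by the black handle and lay it flat on the black rubber mat, then push the red breaker lever inside all the way over to the back. Put the cover back over the pins, fully down and flat (either way round), and only then press the green start button in and let it go. The cover is brittle: grip it with no more than about 20 N and never drop it, bang it or lean on it, and leave the other things on the bench where they are.

Things in the scene. Friction and masses are not known exactly. Their poses are not given: they have to be found in the camera images.
- psu: White bench power supply, fixed, 200 (x) by 300 (y) by 90 mm high; origin at the centre of its underside, x from its front (near the robot) to its back, y to its left, z up. Its left half has an open well 130 (x) by 110 (y) mm, 70 mm deep, centred at (0, 60) mm, normally under the cover; the right half is a flat deck with a display and the start button.
- seat (a point): Centre of the well's mouth on the flat top face of the power supply, 90 mm up, at (0, 60, 90) mm in psu. A seated cover has its origin here.
- pin_a (a point): Tip of the left steel pin: 8 mm diameter, 14 mm tall above the top face, the last 5 mm tapering to 3 mm; 67.5 mm from the seat along psu +y.
- pin_b (a point): Tip of the right steel pin, the same, 67.5 mm from the seat along psu -y.
- cover: Loose orange cover plate, 150 (x) by 160 (y) by 5 mm, about 160 g, with two 12 mm through holes at y = +67.5 and -67.5 mm (x = 0). A black bar handle stands on its middle: 12 mm thick (x), 60 mm long (y), its top 39 mm above the plate's underside. Origin at the centre of the underside, z up. It starts on the pins.
- mat: Black rubber mat, fixed, 220 by 220 by 4 mm; origin at the centre of its underside.
- breaker (a joint): Angle (rad) of the red breaker lever in the well: about 0 to 0.2 tripped (leaning 0.55 rad to psu -x, the front), 1.1 (0.95 or more counts) fully over to psu +x (0.55 rad past upright). It stays where it is left. Hinge along psu y at (12, 60, 40) mm in psu; paddle 38 mm long, 22 mm wide (y), 8 mm thick.
- breaker_tip (a point): Middle of the free end of the red lever.
- start (a joint): Travel (m) of the green push button: 0 out, 0.006 fully in, springs back; about 5 N.
- start_top (a point): Centre of the top of the green button, 28 mm diameter, on the right half of the power supply's top at (-30, -90) mm in psu; pressed straight down.
- beaker: Bystander: glass beaker, 60 mm wide, 65 mm tall, behind the power supply; origin under its centre.
- rack: Bystander: pink tube rack, 70 by 110 by 28 mm, behind the mat; origin under its centre.
- driver: Bystander: screwdriver lying on the bench in front of the power supply.
- bottle: Bystander: white jar, 64 mm wide, 140 mm tall; origin under its centre.
- amber: Bystander: amber bottle, 60 mm wide, 130 mm tall; origin under its centre.
- tipbox: Bystander: purple tip box, 122 by 87 by 74 mm; origin under its centre.
Things that resemble listed ones, but are neither listed nor needed, are in the scene too. There is more than one size of the cover; the one meant has the size given above.

How it is judged:
On the way, in this order (a step that is already met when the one before it is completed fails the run):
1. the cover lies flat on the rubber mat, let go (horizontal distance between cover and mat below 0.05 m and z of cover in the frame of mat below 0.009 m and angle between cover's own z axis and vertical below 0.05 rad and contact force between the fingers and cover below 0.1 N and linear speed of cover below 0.02 m/s), for 0.2 s.
2. the red breaker lever is pushed all the way over while the cover lies on the mat (value of joint breaker above 0.95 rad and horizontal distance between cover and mat below 0.06 m and z of cover in the frame of mat below 0.009 m), for 0.1 s.
3. the cover is back on both pins, flat on the power supply, let go (distance between cover and seat below 0.0045 m and angle between the z axis of cover and the z axis of psu, either way round below 0.03 rad and angle between the y axis of cover and the y axis of psu, either way round below 0.08 rad and contact force between the fingers and cover below 0.1 N and linear speed of cover below 0.02 m/s), for 0.2 s.
4. the green start button is pressed in (value of joint start above 0.004 m and distance between cover and seat below 0.0045 m and angle between the z axis of cover and the z axis of psu, either way round below 0.03 rad and angle between the y axis of cover and the y axis of psu, either way round below 0.08 rad), for 0.05 s.
At the end, for the whole second after the job is handed in: The cover sits on both pins, flat on the top face (origin within 4.5 mm of the seat, tilt under 0.03 rad, either way round), at rest and released; the breaker lever is over at 0.95 rad or more; the start button has been pressed past 4 mm after the cover was seated, and is out again (under 1.5 mm) (all of step 3 and value of joint breaker above 0.95 rad and value of joint start below 0.0015 m); the robot touches nothing.
It fails at once if the cover is dropped (falls freely by more than about 20 mm) (contact force between the fingers and cover below 0.1 N and linear speed of cover above 0.65 m/s).
It fails at once if the cover is squeezed hard (over 50 N summed over both fingers, 25 N a finger) (contact force between the fingers and cover above 50 N).
It fails at once if the cover is banged or pressed down hard (over 40 N on the power supply, the mat or the bench) (contact force between cover and psu above 40 N or contact force between cover and mat above 40 N or contact force between cover and table above 40 N).
It fails at once if the start button is pressed while the cover is off (value of joint start above 0.003 m and distance between cover and seat above 0.01 m).
It fails at once if a bystander is moved more than 30 mm (distance of any of beaker, rack, driver, bottle, amber, tipbox from where it was at the start of the episode above 0.03 m).
It also fails if it takes over 72 s, if anything falls off the work surface, if the arm or the gripper's body presses on something with over 40 N, if the wrist force passes 120 N, or if a joint passes its speed limit or range.

### The arm

A 6-joint arm with a two-finger parallel gripper is mounted at the origin on the work surface. World frame = base frame: x ahead of the robot, y to its left, z up, the work surface at z = 0. Lengths are in m, angles in rad, forces in N, time in s.
With the tool pointing down it reaches from about 0.35 to 0.975 m from the base axis. Payload 7.1 kg.
Tool frame: the origin (TCP) lies between the finger pads; the fingertips stand 19 mm ahead of it and the grasp point (between the pads) is the TCP; z points along the fingers, y is the line along which they close (so a half turn about z gives the same grasp; the last joint's range is limited). The gripper opens to 88 mm and grips with 3 to 60 N. Pads are 20 mm wide; open, the fingers measure 115 mm over their backs; the gripper's body (75 mm by 178 mm) begins 61 mm behind the grasp point.
Start: joints at [1.181, 0.423, 1.63, -0, 1.089, -0.019], TCP at [0.226, 0.583, 0.242] pointing down, gripper open.
Joint ranges: [-3, 3], [-0.9, 2.11], [0.09, 2.58], [-1.31, 4.45], [0.11, 2.69], [-2.54, 2.54]. Speed limits (rad/s): [2.39, 2.39, 3.01, 3.14, 3.14, 3.14].

### API

Orientations are given as a rotation vector (axis times angle).
In Python, from bench import r, viewer gives the robot as it stands.
- The arm moves only by the shell command python3 -m inch 'ROWS' [FORCE]. ROWS is JSON, a list of rows, each an object with "delta_pos": the shift along the world's x, y, z in units of 0.02 m (1.0 is 0.02 m), a list of three; "turn": the turn, a rotation vector about the world's x, y, z in units of 5 degrees (1.0 is 5 degrees), a list of three; "jaw": the finger opening in mm, from 0 to 87.8. In form: [{"delta_pos": [dx, dy, dz], "turn": [ax, ay, az], "jaw": jaw}, ...]. A call has 1 to 8 rows; each row shifts and turns the commanded pose from where the row before left it; what a row does not reach is not made up. A row lasts 1/12 s, in which the tool goes at most 41.7 mm and 7.16 degrees, less where a joint would pass 70% of its speed; a pose out of reach is approached as far as the arm can. A call with a number of a shift or a turn outside -1 to 1 is refused whole. A call with a gripper value outside its range is refused whole. The fingers move at their own pace and stop on an object; FORCE is the grip in N (left out, the last holds). Time passes only in rows, so rows that do not move let the fingers close. It gives the time, the measured TCP pose, the force, the opening and the grip force at its end, in the units of the state.
- r.get_obs(): the state, without advancing time (a new reading comes with each control period).
- viewer.grab_frame(name): name is "side" or "top"; returns (picture, depth): 384x512x3 uint8, red, green, blue; 384x512 float32, m along the optical axis (not along the pixel's ray), 0 where there is no reading.
- viewer.camera_params(name): a dict with "mtx" (3x3 intrinsics, pixels), "dist" ([k1, k2, p1, p2, k3] as OpenCV has them; the pictures are not rectified), "position" and "orientation" of the camera in the world. Camera axes: x right, y up, looking along -z (the intrinsics and any distortion apply to the point x, -y, -z); pixel columns grow to the right and rows downward; lengths in m; the calibration is good to about 2 mm. A picture is of the moment at which its call begins. camera_params takes no time and is no camera call.
- r.job_done(): hands the job in; it is judged then, once.
The state is a dict: "time_s": time; "joints": joint angles; "qd": joint speeds; "joint_efforts": joint torques, N m; "tool_pos": TCP position; "orientation": TCP orientation; "wrist_force": force on the tool from outside, world axes, zero at the start; "wrist_torque": the same for the moment, N m; "opening": finger opening in m; "grasp_force": force on a finger pad.
Only numpy, scipy, OpenCV 4.12 (cv2) and the standard library are available. Lean on these libraries where they do the work, as an engineer would, in place of code of your own. Each camera call takes 0.05 s, during which the arm holds its last target. There are 200 camera calls.

## Working session

There is one attempt and no reset: what is moved stays moved. The work goes in short steps, Python scripts to look and compute and a shell command to move; the robot and the scene stay as the last step left them, time stands still between calls to the robot, and variables do not carry over. Pictures are saved under pics/ and viewed, at most 12 in all, crops included, and the job is handed in when it is done.

```bash
mkdir -p pics; cat > h.py <<'E'
import numpy as np,cv2
from scipy.spatial.transform import Rotation as R
from bench import r,viewer
def cam(n):
    p=viewer.camera_params(n);o=np.array(p["orientation"],float)
    M=o if o.shape==(3,3) else (R.from_rotvec(o) if o.size==3 else R.from_quat(o)).as_matrix()
    return np.array(p["mtx"],float),np.array(p["dist"],float),np.array(p["position"],float),M
def rays(n,uv):
    K,d,t,M=cam(n);q=cv2.undistortPoints(np.array(uv,float).reshape(-1,1,2),K,d).reshape(-1,2)
    return t,np.c_[q[:,0],-q[:,1],-np.ones(len(q))]@M.T   # unit optical depth
def on_plane(n,uv,z):
    t,D=rays(n,uv);return t+D*((z-t[2])/D[:,2])[:,None]
def at_depth(n,uv,dep):
    t,D=rays(n,uv);return t+D*np.asarray(dep).reshape(-1,1)
def save(n,f):
    im,d=viewer.grab_frame(n);cv2.imwrite(f'pics/{f}.png',im[:,:,::-1]);np.save(f'pics/{f}.npy',d);return im,d
E
python3 - <<'E'
from h import *
for n in("side","top"):
    save(n,n+'0');print(viewer.camera_params(n))
print(r.get_obs())
a=[cv2.imread(f'pics/{n}0.png') for n in('side','top')]
E
```

```text
{'mtx': array([[397.09409786,   0.        , 261.53167391],
       [  0.        , 397.09409786, 187.48491904],
       [  0.        ,   0.        ,   1.        ]]), 'dist': array([0.0431559, 0.       , 0.       , 0.       , 0.       ]), 'position': array([-0.10566465, -0.83653095,  0.72611596]), 'orientation': array([ 0.96267369, -0.32315348, -0.59036572])}
{'mtx': array([[481.5853694 ,   0.        , 249.66000142],
       [  0.        , 481.5853694 , 194.6699389 ],
       [  0.        ,   0.        ,   1.        ]]), 'dist': array([-0.11070237,  0.        ,  0.        ,  0.        ,  0.        ]), 'position': array([ 0.36209694, -0.09194003,  1.54104381]), 'orientation': array([ 0.09176215, -0.06249227, -1.5778471 ])}
{'time_s': 0.1, 'joints': array([ 1.18099949e+00,  4.23779882e-01,  1.63060604e+00,  5.95726799e-06,
        1.08859708e+00, -1.90190147e-02]), 'qd': array([ 2.47892607e-03, -1.13663355e-03,  5.51297422e-04, -1.15143573e-03,
       -3.16612688e-05, -1.18776526e-03]), 'joint_efforts': array([-3.37123693e-04, -5.45612991e+01, -2.74322945e+01,  6.45460607e-02,
        1.88240747e-02, -1.92910306e-05]), 'tool_pos': array([0.22626756, 0.58209376, 0.24097272]), 'orientation': array([-5.79037155e-01, -3.08747634e+00,  2.13660860e-03]), 'wrist_force': array([0.80375644, 0.4909285 , 0.13748373]), 'wrist_torque': array([ 0.03096042, -0.00033089, -0.01796334]), 'grasp_force': 0.0, 'opening': 0.08782594484140671}
```

View pics/top0.png

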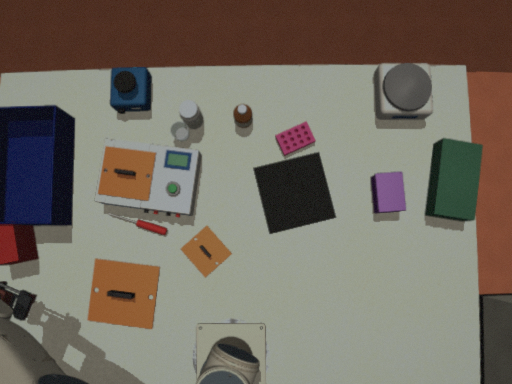

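View pics/side0.png

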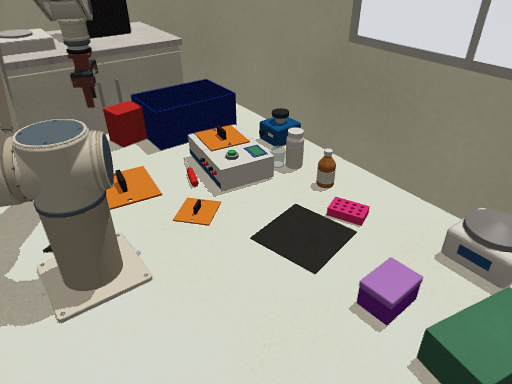

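The top view shows three orange plates: on the white power supply at (127,173), a large one on the bench at (124,293) and a small one at (206,251). The one meant sits on the pins of the power supply, at (127,173). The mat is at (294,192), the green button at (173,188), and the screwdriver at (150,227). The side view agrees: cover (220,138), mat (305,236).

```bash
cat > m.py <<'E'
from h import *
def rect(pts):
    (c,s,a)=cv2.minAreaRect(pts.astype(np.float32)*1000);return np.array(c)/1000,s,a
def blobs(m,n,z,amin=30):
    out=[]
    for c in cv2.findContours(m.astype(np.uint8),cv2.RETR_EXTERNAL,cv2.CHAIN_APPROX_NONE)[0]:
        if cv2.contourArea(c)>amin:
            c=c.reshape(-1,2);out.append((c.mean(0).round(),)+rect(on_plane(n,c,z)[:,:2]))
    return out
E
python3 - <<'E'
from m import *
im=cv2.imread('pics/top0.png');d=np.load('pics/top0.npy');h=cv2.cvtColor(im,cv2.COLOR_BGR2HSV)
H,S,V=[h[:,:,i].astype(int) for i in range(3)]
for z in(.095,.005):
  for b in blobs((H>5)&(H<18)&(S>150)&(V>120),'top',z,200): print('orange',z,b)
roi=np.zeros(H.shape,bool);roi[145:240,245:345]=1
for b in blobs(roi&(V<70),'top',.004,500): print('mat',b)
roi[:]=0;roi[175:200,160:190]=1
for b in blobs(roi&(H>45)&(H<90)&(S>100),'top',.1,20): print('btn',b)
roi[:]=0;roi[160:188,108:145]=1
for b in blobs(roi&(V<60),'top',.129,10): print('handle',b)
roi[:]=0;roi[130:218,90:205]=1
# psu top points by depth
vs,us=np.mgrid[130:220,90:206];uv=np.c_[us.ravel(),vs.ravel()]
P=at_depth('top',uv,d[130:220,90:206].ravel())
s=(abs(P[:,2]-.0925)<.006);print('psu top',s.sum(),rect(P[s,:2]))
w=S<60
P2=P[(abs(P[:,2]-.09)<.006)];print(np.median(P[s,2]))
c=im[130:240,85:245];a=cv2.resize(c,None,fx=5,fy=5,interpolation=cv2.INTER_CUBIC);cv2.imwrite('pics/crop1.png',a)
E
```

```text
orange 0.095 (array([123., 293.]), array([0.20931699, 0.31776971]), (196.79507446289062, 183.541259765625), 83.04045104980469)
orange 0.095 (array([205., 251.]), array([0.33642358, 0.06769461]), (108.66163635253906, 101.19096374511719), 41.30067443847656)
orange 0.095 (array([127., 173.]), array([0.57511279, 0.31274094]), (154.05331420898438, 144.58840942382812), 81.77152252197266)
orange 0.005 (array([123., 293.]), array([0.19980815, 0.34326953]), (209.04339599609375, 194.96461486816406), 83.04049682617188)
orange 0.005 (array([205., 251.]), array([0.33482578, 0.07763005]), (115.4245834350586, 107.48894500732422), 41.3006706237793)
orange 0.005 (array([127., 173.]), array([0.58837073, 0.33792776]), (163.641357421875, 153.58737182617188), 81.77152252197266)
mat (array([294., 193.]), array([ 0.51976825, -0.20642818]), (216.77017211914062, 216.38853454589844), 13.369329452514648)
btn (array([172., 188.]), array([0.52656732, 0.16953226]), (21.801687240600586, 21.386329650878906), 44.992061614990234)
handle (array([125., 172.]), array([0.57264685, 0.30761288]), (62.21168518066406, 11.939985275268555), 81.22257995605469)
psu top 5071 (array([0.56842798, 0.2527142 ]), (299.6955871582031, 200.30575561523438), 82.06342315673828)
0.09226068853093583
```

View pics/crop1.png

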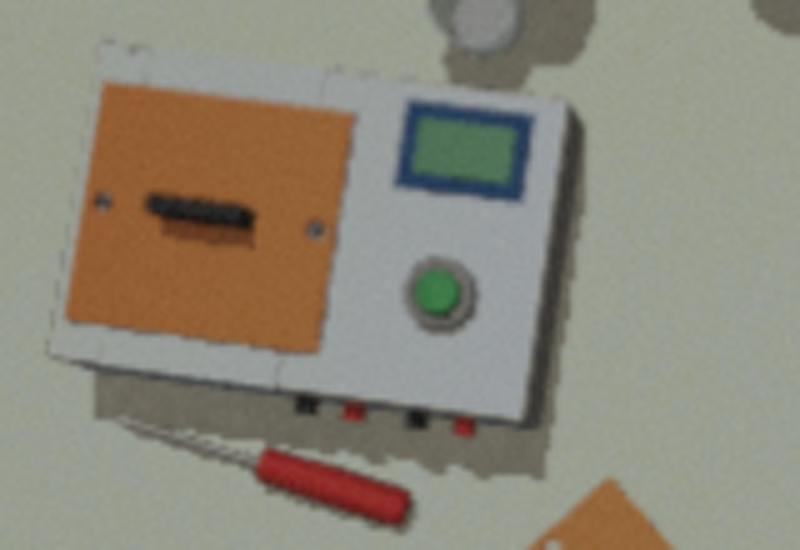

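The crop shows the cover on the power supply with both pins in its holes, at crop (103,202) and (316,230). It measures about 150 x 160 mm and has its black handle at (200,212), so this is the right one. The handle centre is at about (0.575, 0.311) and the psu yaw is -8°. I'm moving there now.

```bash
python3 -m inch '[{"delta_pos":[1,-1,0.3],"turn":[0,0,-1],"jaw":60},{"delta_pos":[1,-1,0.3],"turn":[0,0,-1],"jaw":60},{"delta_pos":[1,-1,0.3],"turn":[0,0,-1],"jaw":60},{"delta_pos":[1,-1,0],"turn":[0,0,-1],"jaw":60},{"delta_pos":[1,-1,0],"turn":[0,0,-1],"jaw":60},{"delta_pos":[1,-1,0],"turn":[0,0,-1],"jaw":60},{"delta_pos":[1,-1,0],"turn":[0,0,-1],"jaw":60},{"delta_pos":[1,-1,0],"turn":[0,0,-1],"jaw":60}]' 15
python3 -m inch '[{"delta_pos":[1,-1,0],"turn":[0,0,-1],"jaw":60},{"delta_pos":[1,-1,0],"turn":[0,0,-1],"jaw":60},{"delta_pos":[1,-1,0],"turn":[0,0,-1],"jaw":60},{"delta_pos":[1,-1,0],"turn":[0,0,-1],"jaw":60},{"delta_pos":[1,-1,0],"turn":[0,0,-1],"jaw":60},{"delta_pos":[1,-0.5,0],"turn":[0,0,-1],"jaw":60},{"delta_pos":[1,0,0],"turn":[0,0,-1],"jaw":60},{"delta_pos":[0,0,0],"turn":[0,0,0],"jaw":60}]' 15
python3 - <<'E'
from h import *
o=r.get_obs();M=R.from_rotvec(o["orientation"]).as_matrix();print(o["tool_pos"],np.degrees(np.arctan2(M[1,1],M[0,1])),M[:,2],o["wrist_force"])
E
```

```text
time_s: 0.77
tool_pos: [0.3871, 0.4213, 0.2594]
orientation: [-1.606, -2.7, 0.001]
wrist_force: [0.3, -0.1, 0.4]
opening: 0.06
grasp_force: 0.0
time_s: 1.43
tool_pos: [0.5294, 0.3116, 0.2595]
orientation: [2.345, 2.089, 0.002]
wrist_force: [0.0, 0.3, 0.1]
opening: 0.0601
grasp_force: 0.0
[0.52940488 0.31159379 0.25952535] -6.601458500833182 [ 1.53133220e-03  3.62100041e-04 -9.99998762e-01] [0.00950379 0.31646113 0.1208326 ]
```

```bash
python3 -m inch '[{"delta_pos":[1,0,-0.5],"turn":[0,0,-0.28],"jaw":60},{"delta_pos":[1,0,-1],"turn":[0,0,0],"jaw":60},{"delta_pos":[0.28,0,-1],"turn":[0,0,0],"jaw":60},{"delta_pos":[0,0,-1],"turn":[0,0,0],"jaw":60},{"delta_pos":[0,0,-1],"turn":[0,0,0],"jaw":60},{"delta_pos":[0,0,-0.5],"turn":[0,0,0],"jaw":60}]' 15
python3 - <<'E'
from h import *
save('side','side1')
i=cv2.imread('pics/side1.png')[80:220,150:330];cv2.imwrite('pics/c2.png',cv2.resize(i,None,fx=4,fy=4))
E
```

```text
time_s: 1.93
tool_pos: [0.5699, 0.3121, 0.1567]
orientation: [-2.361, -2.07, 0.007]
wrist_force: [-1.1, -0.3, -0.5]
opening: 0.0602
grasp_force: 0.0
```

View pics/c2.png

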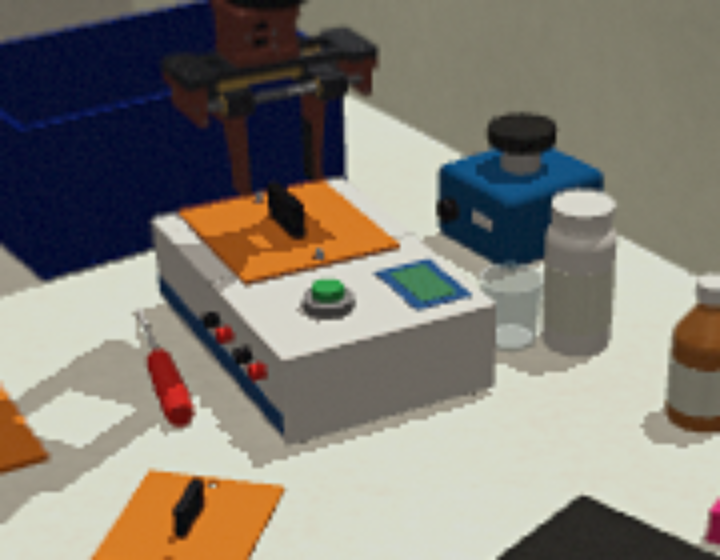

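The crop shows the gripper fingers at about (240,190) and (315,180), close to the handle at (287,210). I'll check the alignment by projection.

```bash
python3 - <<'E'
from h import *
K,d,t,M=cam('side')
def proj(P):
    q=(np.array(P,float)-t)@M;q=np.c_[q[:,0],-q[:,1],-q[:,2]]
    return cv2.projectPoints(q,np.zeros(3),np.zeros(3),K,d)[0].reshape(-1,2)
o=r.get_obs();T=R.from_rotvec(o["orientation"]).as_matrix();p=o["tool_pos"];print(p)
tips=[p+T@[0,s*.03,.019] for s in(-1,1)]
hd=[(.576+s*.0042,.312+s*.0297,.129) for s in(-1,1)]
print(((proj(tips+hd)-[150,80])*4).round())
i=cv2.imread('pics/side1.png');D=np.load('pics/side1.npy')
h=cv2.cvtColor(i,cv2.COLOR_BGR2HSV)
m=np.zeros(i.shape[:2],bool);m[124:141,215:228]=1
m&=h[:,:,2]<45
v,u=np.nonzero(m);P=at_depth('side',np.c_[u,v],D[v,u]);s=P[:,2]>.118
print(len(v),P[s].min(0),P[s].max(0),P[s].mean(0))
E
```

```text
[0.5694099  0.31181224 0.15567412]
[[245. 192.]
 [306. 179.]
 [297. 203.]
 [269. 179.]]
91 [-0.10566465 -0.83653095  0.11877929] [0.60057175 0.33900784 0.72611596] [0.51243115 0.20273427 0.18055565]
```

```bash
python3 -m inch '[{"delta_pos":[0.3,0,-0.7],"turn":[0,0,0],"jaw":60},{"delta_pos":[0,0,-0.7],"turn":[0,0,0],"jaw":60},{"delta_pos":[0,0,-0.3],"turn":[0,0,0],"jaw":60},{"delta_pos":[0,0,0],"turn":[0,0,0],"jaw":60},{"delta_pos":[0,0,0],"turn":[0,0,0],"jaw":60}]' 15
```

```text
time_s: 2.4
tool_pos: [0.5779, 0.3125, 0.1255]
orientation: [-2.364, -2.069, 0.001]
wrist_force: [0.0, -0.2, 0.2]
opening: 0.0599
grasp_force: 0.0
```

```bash
python3 -m inch '[{"delta_pos":[-0.12,0,-0.22],"turn":[0,0,0],"jaw":60},{"delta_pos":[0,0,0],"turn":[0,0,0],"jaw":30},{"delta_pos":[0,0,0],"turn":[0,0,0],"jaw":20},{"delta_pos":[0,0,0],"turn":[0,0,0],"jaw":8},{"delta_pos":[0,0,0],"turn":[0,0,0],"jaw":8},{"delta_pos":[0,0,0],"turn":[0,0,0],"jaw":8},{"delta_pos":[0,0,0],"turn":[0,0,0],"jaw":8}]' 14
```

```text
time_s: 2.98
tool_pos: [0.5758, 0.3125, 0.1215]
orientation: [2.365, 2.068, 0.001]
wrist_force: [-0.7, -0.9, 0.2]
opening: 0.0236
grasp_force: 0.0
```

```bash
python3 -m inch '[{"delta_pos":[0,0,0],"turn":[0,0,0],"jaw":8},{"delta_pos":[0,0,0],"turn":[0,0,0],"jaw":8},{"delta_pos":[0,0,0],"turn":[0,0,0],"jaw":8},{"delta_pos":[0,0,0],"turn":[0,0,0],"jaw":8},{"delta_pos":[0,0,0],"turn":[0,0,0],"jaw":8}]' 14
```

```text
time_s: 3.4
tool_pos: [0.5757, 0.3126, 0.1213]
orientation: [2.365, 2.068, 0.0]
wrist_force: [0.2, -0.5, 0.3]
opening: 0.012
grasp_force: 14.0
```

```bash
python3 -m inch '[{"delta_pos":[0,0,0.2],"turn":[0,0,0],"jaw":8},{"delta_pos":[0,0,0.4],"turn":[0,0,0],"jaw":8},{"delta_pos":[0,0,0.7],"turn":[0,0,0],"jaw":8},{"delta_pos":[0,0,0.8],"turn":[0,0,0],"jaw":8},{"delta_pos":[0,0,0.8],"turn":[0,0,0],"jaw":8},{"delta_pos":[0,0,0.7],"turn":[0,0,0],"jaw":8},{"delta_pos":[0,0,0.4],"turn":[0,0,0],"jaw":8},{"delta_pos":[0,0,0],"turn":[0,0,0],"jaw":8}]' 14
python3 - <<'E'
from h import *
save('side','side2')
i=cv2.imread('pics/side2.png')[60:220,150:330];cv2.imwrite('pics/c3.png',cv2.resize(i,None,fx=3,fy=3))
E
```

```text
time_s: 4.07
tool_pos: [0.5767, 0.3132, 0.2044]
orientation: [2.364, 2.068, 0.007]
wrist_force: [1.0, 0.1, -1.1]
opening: 0.0124
grasp_force: 14.0
```

View pics/c3.png

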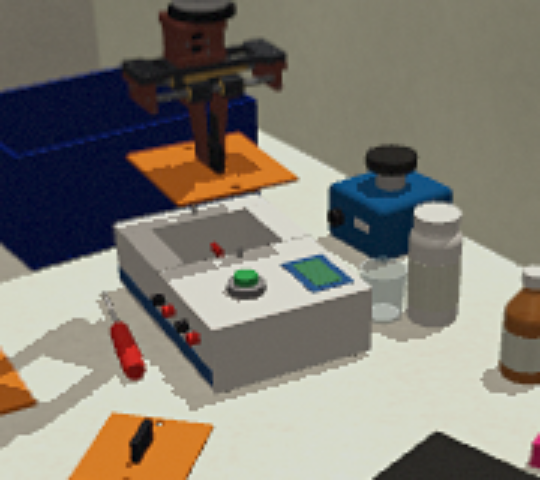

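The crop shows the cover hanging level from the gripper, clear of both pins, with the red lever visible in the open well at (217,250). Next I carry it to the mat.

```bash
python3 -m inch '[{"delta_pos":[0,-0.4,0],"turn":[0,0,0],"jaw":8},{"delta_pos":[0,-0.8,0],"turn":[0,0,0],"jaw":8},{"delta_pos":[-0.1,-1,0],"turn":[0,0,0],"jaw":8},{"delta_pos":[-0.1,-1,0],"turn":[0,0,0],"jaw":8},{"delta_pos":[-0.1,-1,0],"turn":[0,0,0],"jaw":8},{"delta_pos":[-0.1,-1,0],"turn":[0,0,0],"jaw":8},{"delta_pos":[-0.1,-1,0],"turn":[0,0,0],"jaw":8},{"delta_pos":[-0.1,-1,0],"turn":[0,0,0],"jaw":8}]' 14
python3 -m inch '[{"delta_pos":[-0.1,-1,0],"turn":[0,0,0],"jaw":8},{"delta_pos":[-0.1,-1,0],"turn":[0,0,0],"jaw":8},{"delta_pos":[-0.1,-1,0],"turn":[0,0,0],"jaw":8},{"delta_pos":[-0.1,-1,0],"turn":[0,0,0],"jaw":8},{"delta_pos":[-0.1,-1,0],"turn":[0,0,0],"jaw":8},{"delta_pos":[-0.1,-1,0],"turn":[0,0,0],"jaw":8},{"delta_pos":[-0.1,-1,0],"turn":[0,0,0],"jaw":8},{"delta_pos":[-0.1,-1,0],"turn":[0,0,0],"jaw":8}]' 14
python3 -m inch '[{"delta_pos":[-0.1,-1,0],"turn":[0,0,0],"jaw":8},{"delta_pos":[-0.2,-1,0],"turn":[0,0,0],"jaw":8},{"delta_pos":[-0.2,-1,0],"turn":[0,0,0],"jaw":8},{"delta_pos":[-0.2,-1,0],"turn":[0,0,0],"jaw":8},{"delta_pos":[-0.2,-1,0],"turn":[0,0,0],"jaw":8},{"delta_pos":[-0.2,-1,0],"turn":[0,0,0],"jaw":8},{"delta_pos":[-0.1,-0.8,0],"turn":[0,0,0],"jaw":8},{"delta_pos":[0,-0.5,0],"turn":[0,0,0],"jaw":8}]' 14
```

```text
time_s: 4.78
tool_pos: [0.5625, 0.166, 0.2002]
orientation: [-2.364, -2.067, 0.004]
wrist_force: [0.6, 1.0, -1.4]
opening: 0.0118
grasp_force: 14.0
time_s: 5.45
tool_pos: [0.5461, 0.0064, 0.2003]
orientation: [-2.364, -2.067, 0.003]
wrist_force: [-0.1, -1.1, -0.8]
opening: 0.012
grasp_force: 14.0
time_s: 6.12
tool_pos: [0.5217, -0.1396, 0.2004]
orientation: [-2.365, -2.065, 0.003]
wrist_force: [-0.0, 0.3, -0.9]
opening: 0.0118
grasp_force: 14.0
```

```bash
python3 -m inch '[{"delta_pos":[0,-0.8,0],"turn":[0,0,0],"jaw":8},{"delta_pos":[0,-0.4,0],"turn":[0,0,0],"jaw":8},{"delta_pos":[0,0,0],"turn":[0,0,0],"jaw":8},{"delta_pos":[0,0,0],"turn":[0,0,0],"jaw":8},{"delta_pos":[0,0,0],"turn":[0,0,0],"jaw":8}]' 14
```

```text
time_s: 6.53
tool_pos: [0.5234, -0.161, 0.201]
orientation: [-2.364, -2.068, 0.0]
wrist_force: [-0.3, -0.1, -0.8]
opening: 0.0124
grasp_force: 14.0
```

```bash
python3 -m inch '[{"delta_pos":[-0.1,-0.6,-0.4],"turn":[0,0,0],"jaw":8},{"delta_pos":[-0.1,-0.8,-0.8],"turn":[0,0,0],"jaw":8},{"delta_pos":[0,-0.6,-1],"turn":[0,0,0],"jaw":8},{"delta_pos":[0,-0.27,-1],"turn":[0,0,0],"jaw":8},{"delta_pos":[0,0,-1],"turn":[0,0,0],"jaw":8},{"delta_pos":[0,0,-1],"turn":[0,0,0],"jaw":8},{"delta_pos":[0,0,-0.8],"turn":[0,0,0],"jaw":8},{"delta_pos":[0,0,-0.6],"turn":[0,0,0],"jaw":8}]' 14
python3 -m inch '[{"delta_pos":[0,0,-0.4],"turn":[0,0,0],"jaw":8},{"delta_pos":[0,0,-0.3],"turn":[0,0,0],"jaw":8},{"delta_pos":[0,0,-0.3],"turn":[0,0,0],"jaw":8},{"delta_pos":[0,0,0],"turn":[0,0,0],"jaw":8},{"delta_pos":[0,0,0],"turn":[0,0,0],"jaw":8}]' 14
```

```text
time_s: 7.2
tool_pos: [0.5187, -0.2067, 0.0672]
orientation: [-2.363, -2.068, 0.002]
wrist_force: [-1.3, 0.6, -1.7]
opening: 0.0119
grasp_force: 14.0
time_s: 7.62
tool_pos: [0.5199, -0.2069, 0.0495]
orientation: [2.364, 2.068, 0.0]
wrist_force: [0.6, 0.1, 0.0]
opening: 0.0121
grasp_force: 14.0
```

```bash
python3 -m inch '[{"delta_pos":[0,0,-0.2],"turn":[0,0,0],"jaw":8},{"delta_pos":[0,0,-0.2],"turn":[0,0,0],"jaw":8},{"delta_pos":[0,0,-0.15],"turn":[0,0,0],"jaw":8},{"delta_pos":[0,0,-0.05],"turn":[0,0,0],"jaw":8},{"delta_pos":[0,0,-0.03],"turn":[0,0,0],"jaw":8},{"delta_pos":[0,0,0],"turn":[0,0,0],"jaw":8}]' 14
```

```text
time_s: 8.12
tool_pos: [0.5196, -0.2069, 0.0366]
orientation: [-2.364, -2.068, 0.0]
wrist_force: [0.3, -0.0, -1.5]
opening: 0.0121
grasp_force: 14.0
```

```bash
python3 -m inch '[{"delta_pos":[0,0,-0.04],"turn":[0,0,0],"jaw":8},{"delta_pos":[0,0,-0.03],"turn":[0,0,0],"jaw":8},{"delta_pos":[0,0,0],"turn":[0,0,0],"jaw":8}]' 14
```

```text
time_s: 8.37
tool_pos: [0.5197, -0.2069, 0.0353]
orientation: [2.364, 2.068, 0.0]
wrist_force: [-0.1, 0.1, -1.6]
opening: 0.0118
grasp_force: 14.0
```

```bash
python3 -m inch '[{"delta_pos":[0,0,-0.03],"turn":[0,0,0],"jaw":8},{"delta_pos":[0,0,-0.03],"turn":[0,0,0],"jaw":8},{"delta_pos":[0,0,0],"turn":[0,0,0],"jaw":8}]' 14
```

```text
time_s: 8.62
tool_pos: [0.5198, -0.207, 0.0353]
orientation: [2.365, 2.068, 0.0]
wrist_force: [-3.0, 2.4, 12.2]
opening: 0.0117
grasp_force: 14.0
```

```bash
python3 -m inch '[{"delta_pos":[0,0,0.05],"turn":[0,0,0],"jaw":8},{"delta_pos":[0,0,0],"turn":[0,0,0],"jaw":16},{"delta_pos":[0,0,0],"turn":[0,0,0],"jaw":24},{"delta_pos":[0,0,0],"turn":[0,0,0],"jaw":40},{"delta_pos":[0,0,0],"turn":[0,0,0],"jaw":40},{"delta_pos":[0,0,0],"turn":[0,0,0],"jaw":40}]' 14
```

```text
time_s: 9.12
tool_pos: [0.5196, -0.2069, 0.0349]
orientation: [-2.364, -2.068, 0.0]
wrist_force: [0.7, 0.5, 0.4]
opening: 0.0384
grasp_force: 0.0
```

```bash
python3 -m inch '[{"delta_pos":[0,0,0.3],"turn":[0,0,0],"jaw":40},{"delta_pos":[0,0,0.7],"turn":[0,0,0],"jaw":40},{"delta_pos":[0,0,1],"turn":[0,0,0],"jaw":40},{"delta_pos":[0,0,1],"turn":[0,0,0],"jaw":20},{"delta_pos":[0,0.5,1],"turn":[0,0,0],"jaw":0},{"delta_pos":[0,1,1],"turn":[0,0,0],"jaw":0},{"delta_pos":[0,1,1],"turn":[0,0,0],"jaw":0},{"delta_pos":[0,1,1],"turn":[0,0,0],"jaw":0}]' 14
python3 -m inch '[{"delta_pos":[0,1,0.5],"turn":[0,0,0],"jaw":0},{"delta_pos":[0,1,0],"turn":[0,0,0],"jaw":0},{"delta_pos":[0,1,0],"turn":[0,0,0],"jaw":0},{"delta_pos":[0,1,0],"turn":[0,0,0],"jaw":0},{"delta_pos":[0,1,0],"turn":[0,0,0],"jaw":0},{"delta_pos":[0,0.6,0],"turn":[0,0,0],"jaw":0},{"delta_pos":[0,0,0],"turn":[0,0,0],"jaw":0},{"delta_pos":[0,0,0],"turn":[0,0,0],"jaw":0}]' 14
python3 - <<'E'
from m import *
im,d=save('top','top3');im=im[:,:,::-1].copy();h=cv2.cvtColor(im,cv2.COLOR_BGR2HSV)
H,S,V=[h[:,:,i].astype(int) for i in range(3)]
for b in blobs((H>5)&(H<18)&(S>150)&(V>120),'top',.009,200): print('orange',b)
v,u=np.nonzero(((H<6)|(H>172))&(S>130)&(V>60)&(np.mgrid[0:384,0:512][0]<200)&(np.mgrid[0:384,0:512][0]>145)&(np.mgrid[0:384,0:512][1]<165)&(np.mgrid[0:384,0:512][1]>85))
P=at_depth('top',np.c_[u,v],d[v,u]);print(len(u),P.mean(0),P.min(0),P.max(0))
c=np.vstack([cv2.resize(im[130:240,85:245],None,fx=3,fy=3),cv2.resize(im[140:240,205:365],None,fx=3,fy=3)[:270]]);cv2.imwrite('pics/c4.png',c)
E
```

```text
time_s: 9.78
tool_pos: [0.5194, -0.1362, 0.1764]
orientation: [2.365, 2.067, 0.0]
wrist_force: [0.4, -0.7, -0.1]
opening: 0.0101
grasp_force: 0.0
time_s: 10.45
tool_pos: [0.5197, -0.0247, 0.1853]
orientation: [2.363, 2.07, -0.0]
wrist_force: [0.4, -0.6, -0.4]
opening: 0.0005
grasp_force: 0.0
orange (array([122., 289.]), array([0.20178156, 0.3422641 ]), (208.4677276611328, 192.1233367919922), 83.46935272216797)
orange (array([294., 193.]), array([ 0.51930908, -0.20623514]), (158.1690673828125, 148.47235107421875), 82.2779541015625)
36 [0.57981106 0.30950058 0.0676459 ] [0.57160354 0.29961446 0.04478065] [0.59134825 0.32117858 0.0835921 ]
```

View pics/c4.png

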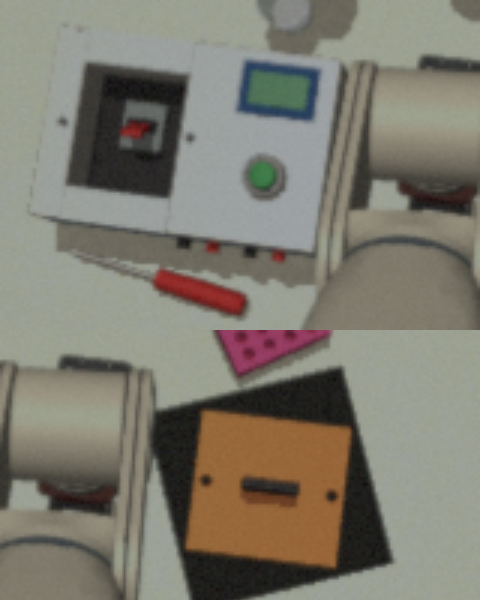

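The crop shows the cover flat and central on the mat (bottom part, about (268,487)), the red lever tripped in the well at (137,128), and the pins at (62,122) and (190,138). Next I move to the front of the lever.

```bash
python3 -m inch '[{"delta_pos":[0,1,0],"turn":[0,0,0],"jaw":0},{"delta_pos":[0,1,0],"turn":[0,0,0],"jaw":0},{"delta_pos":[0,1,0],"turn":[0,0,0],"jaw":0},{"delta_pos":[0,1,0],"turn":[0,0,0],"jaw":0},{"delta_pos":[0,1,0],"turn":[0,0,0],"jaw":0},{"delta_pos":[0,1,0],"turn":[0,0,0],"jaw":0},{"delta_pos":[0,1,0],"turn":[0,0,0],"jaw":0},{"delta_pos":[0,1,0],"turn":[0,0,0],"jaw":0}]' 14
python3 -m inch '[{"delta_pos":[0,1,0],"turn":[0,0,0],"jaw":0},{"delta_pos":[0,1,0],"turn":[0,0,0],"jaw":0},{"delta_pos":[0,1,0],"turn":[0,0,0],"jaw":0},{"delta_pos":[0.3,1,0],"turn":[0,0,0],"jaw":0},{"delta_pos":[0.5,1,0],"turn":[0,0,0],"jaw":0},{"delta_pos":[0.3,0.7,0],"turn":[0,0,0],"jaw":0},{"delta_pos":[0,0,0],"turn":[0,0,0],"jaw":0},{"delta_pos":[0,0,0],"turn":[0,0,0],"jaw":0}]' 14
```

```text
time_s: 11.17
tool_pos: [0.52, 0.1348, 0.1851]
orientation: [2.366, 2.067, -0.0]
wrist_force: [-0.2, 0.3, 0.2]
opening: 0.0004
grasp_force: 0.0
time_s: 11.83
tool_pos: [0.542, 0.2485, 0.1847]
orientation: [2.364, 2.068, -0.001]
wrist_force: [-0.0, -0.1, -1.1]
opening: 0.0009
grasp_force: 0.0
```

```bash
python3 -m inch '[{"delta_pos":[0,0.8,0],"turn":[0,0,0],"jaw":0},{"delta_pos":[0,1,0],"turn":[0,0,0],"jaw":0},{"delta_pos":[0,1,0],"turn":[0,0,0],"jaw":0},{"delta_pos":[0,0.6,0],"turn":[0,0,0],"jaw":0},{"delta_pos":[0,0,-0.8],"turn":[0,0,0],"jaw":0},{"delta_pos":[0,0,-1],"turn":[0,0,0],"jaw":0},{"delta_pos":[0,0,0],"turn":[0,0,0],"jaw":0},{"delta_pos":[0,0,0],"turn":[0,0,0],"jaw":0}]' 14
```

```text
time_s: 12.5
tool_pos: [0.5408, 0.3163, 0.1482]
orientation: [-2.365, -2.068, 0.004]
wrist_force: [0.9, 0.7, 0.2]
opening: 0.0005
grasp_force: 0.0
```

```bash
python3 -m inch '[{"delta_pos":[0,0,-0.9],"turn":[0,0,0],"jaw":0},{"delta_pos":[0,0,-1],"turn":[0,0,0],"jaw":0},{"delta_pos":[0,0,-1],"turn":[0,0,0],"jaw":0},{"delta_pos":[0,0,-0.6],"turn":[0,0,0],"jaw":0},{"delta_pos":[0,0,0],"turn":[0,0,0],"jaw":0},{"delta_pos":[0,0,0],"turn":[0,0,0],"jaw":0}]' 14
python3 -m inch '[{"delta_pos":[0.3,-0.04,0],"turn":[0,0,0],"jaw":0},{"delta_pos":[0.3,-0.04,0],"turn":[0,0,0],"jaw":0},{"delta_pos":[0.3,-0.04,0],"turn":[0,0,0],"jaw":0},{"delta_pos":[0.3,-0.04,0],"turn":[0,0,0],"jaw":0},{"delta_pos":[0.3,-0.04,0],"turn":[0,0,0],"jaw":0},{"delta_pos":[0.2,-0.03,0],"turn":[0,0,0],"jaw":0},{"delta_pos":[0,0,0],"turn":[0,0,0],"jaw":0}]' 14
```

```text
time_s: 13.0
tool_pos: [0.5419, 0.317, 0.0795]
orientation: [-2.365, -2.068, 0.0]
wrist_force: [0.9, -0.1, 0.2]
opening: 0.0006
grasp_force: 0.0
time_s: 13.58
tool_pos: [0.5768, 0.3124, 0.0792]
orientation: [2.365, 2.068, 0.001]
wrist_force: [-0.2, -0.3, 0.8]
opening: 0.0008
grasp_force: 0.0
```

```bash
python3 -m inch '[{"delta_pos":[0.15,-0.02,0],"turn":[0,0,0],"jaw":0},{"delta_pos":[0.15,-0.02,0],"turn":[0,0,0],"jaw":0},{"delta_pos":[0,0,0],"turn":[0,0,0],"jaw":0}]' 14
```

```text
time_s: 13.83
tool_pos: [0.5818, 0.3116, 0.0789]
orientation: [2.365, 2.068, -0.001]
wrist_force: [-1.1, 0.2, 0.5]
opening: 0.0004
grasp_force: 0.4
```

```bash
python3 -m inch '[{"delta_pos":[0.15,-0.02,0],"turn":[0,0,0],"jaw":0},{"delta_pos":[0.1,-0.01,0],"turn":[0,0,0],"jaw":0},{"delta_pos":[0,0,0],"turn":[0,0,0],"jaw":0}]' 14
python3 - <<'E'
from h import *
for n in('side','top'): save(n,n+'4')
i=cv2.imread('pics/side4.png')[90:190,170:290];j=cv2.imread('pics/top4.png')[130:230,85:205]
cv2.imwrite('pics/c5.png',np.hstack([cv2.resize(i,(480,400)),cv2.resize(j,(320,400))])[:, :800])
E
```

```text
time_s: 14.08
tool_pos: [0.5867, 0.311, 0.0788]
orientation: [-2.365, -2.068, 0.001]
wrist_force: [-2.6, -0.6, -0.1]
opening: 0.0005
grasp_force: 0.7
```

View pics/c5.png

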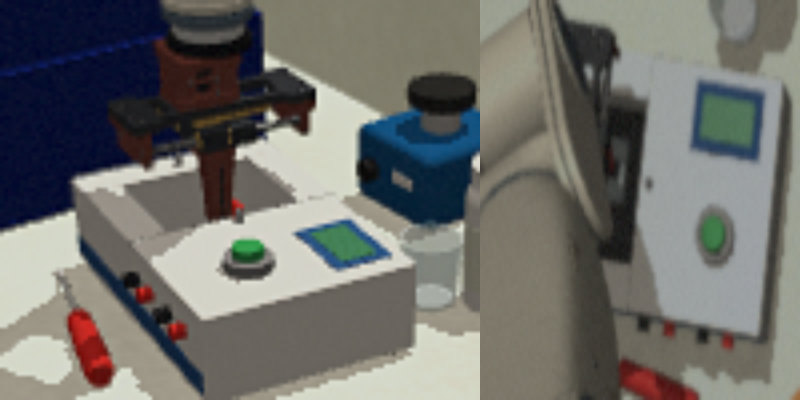

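The side crop shows the lever's red tip just behind the closed fingers at (237,207), so it is being pushed. I'll keep going until it hits the stop.

```bash
python3 -m inch '[{"delta_pos":[0.15,-0.02,0],"turn":[0,0,0],"jaw":0},{"delta_pos":[0.1,-0.01,0],"turn":[0,0,0],"jaw":0},{"delta_pos":[0,0,0],"turn":[0,0,0],"jaw":0}]' 14
python3 -m inch '[{"delta_pos":[0.1,-0.01,0],"turn":[0,0,0],"jaw":0},{"delta_pos":[0,0,0],"turn":[0,0,0],"jaw":0}]' 14
```

```text
time_s: 14.43
tool_pos: [0.5896, 0.3106, 0.0788]
orientation: [-2.363, -2.066, 0.006]
wrist_force: [-9.8, 2.1, 3.8]
opening: 0.0001
grasp_force: 5.2
time_s: 14.6
tool_pos: [0.5899, 0.3105, 0.0787]
orientation: [-2.362, -2.065, 0.011]
wrist_force: [-16.2, 2.6, 7.1]
opening: 0.0003
grasp_force: 8.9
```

At the stop: force is rising and the position is stalled. Backing off and leaving.

```bash
python3 -m inch '[{"delta_pos":[-0.5,0.06,0],"turn":[0,0,0],"jaw":0},{"delta_pos":[-0.7,0.1,0],"turn":[0,0,0],"jaw":0},{"delta_pos":[0,0,0.6],"turn":[0,0,0],"jaw":0},{"delta_pos":[0,0,1],"turn":[0,0,0],"jaw":0},{"delta_pos":[0,0,1],"turn":[0,0,0],"jaw":0},{"delta_pos":[0,-0.5,1],"turn":[0,0,0],"jaw":0},{"delta_pos":[0,-1,1],"turn":[0,0,0],"jaw":0},{"delta_pos":[0,-1,1],"turn":[0,0,0],"jaw":0}]' 14
python3 -m inch '[{"delta_pos":[0,-1,0],"turn":[0,0,0],"jaw":10},{"delta_pos":[0,-1,0],"turn":[0,0,0],"jaw":20},{"delta_pos":[-0.1,-1,0],"turn":[0,0,0],"jaw":40},{"delta_pos":[-0.3,-1,0],"turn":[0,0,0],"jaw":40},{"delta_pos":[-0.3,-1,0],"turn":[0,0,0],"jaw":40},{"delta_pos":[-0.3,-1,0],"turn":[0,0,0],"jaw":40},{"delta_pos":[-0.3,-1,0],"turn":[0,0,0],"jaw":40},{"delta_pos":[-0.3,-1,0],"turn":[0,0,0],"jaw":40}]' 14
python3 -m inch '[{"delta_pos":[-0.3,-1,0],"turn":[0,0,0],"jaw":40},{"delta_pos":[-0.3,-1,0],"turn":[0,0,0],"jaw":40},{"delta_pos":[0,-1,0],"turn":[0,0,0],"jaw":40},{"delta_pos":[0,-1,0],"turn":[0,0,0],"jaw":40},{"delta_pos":[0,-1,0],"turn":[0,0,0],"jaw":40},{"delta_pos":[0,-0.5,0],"turn":[0,0,0],"jaw":40},{"delta_pos":[0,0,0],"turn":[0,0,0],"jaw":40},{"delta_pos":[0,0,0],"turn":[0,0,0],"jaw":40}]' 14
python3 - <<'E'
from m import *
im,d=save('top','top5');im=im[:,:,::-1].copy();h=cv2.cvtColor(im,cv2.COLOR_BGR2HSV)
H,S,V=[h[:,:,i].astype(int) for i in range(3)];yy,xx=np.mgrid[0:384,0:512]
v,u=np.nonzero(((H<6)|(H>172))&(S>130)&(V>60)&(yy<200)&(yy>145)&(xx<165)&(xx>85))
P=at_depth('top',np.c_[u,v],d[v,u]);t=P[P[:,2]>np.percentile(P[:,2],50)]
ex=np.array([.9904,-.138]);print(len(u),(t[:,:2]-[.5757,.3126])@ex*1000)
# pins: dark/saturated deviations from white, near expected spots
for y in(-.0675,.0675):
    pass
c=cv2.resize(im[140:215,90:170],None,fx=6,fy=6,interpolation=cv2.INTER_CUBIC);cv2.imwrite('pics/c6.png',c)
E
```

```text
time_s: 15.27
tool_pos: [0.5709, 0.2635, 0.1934]
orientation: [2.362, 2.069, 0.004]
wrist_force: [-0.4, 0.1, -0.1]
opening: 0.0003
grasp_force: 0.0
time_s: 15.93
tool_pos: [0.5387, 0.1024, 0.1925]
orientation: [2.363, 2.067, 0.004]
wrist_force: [-0.2, -0.8, 0.1]
opening: 0.0396
grasp_force: 0.0
time_s: 16.6
tool_pos: [0.5263, -0.0068, 0.1917]
orientation: [2.365, 2.066, 0.002]
wrist_force: [-0.1, 0.2, 0.3]
opening: 0.0401
grasp_force: 0.0
56 [33.24379647 32.76389093 33.78154034 34.63126133 35.79699714 35.38930073
 29.76512285 30.8052422  31.09958174 30.85669506 31.08691651 32.60339736
 32.43036217 26.86910588 27.80696775 28.37177887 27.98821739 28.01427656
 29.00813379 29.93362518 24.2083211  25.27414529 24.98598333 25.61777906
 26.59675598 26.65936011 21.55161945 23.59762297]
```

View pics/c6.png

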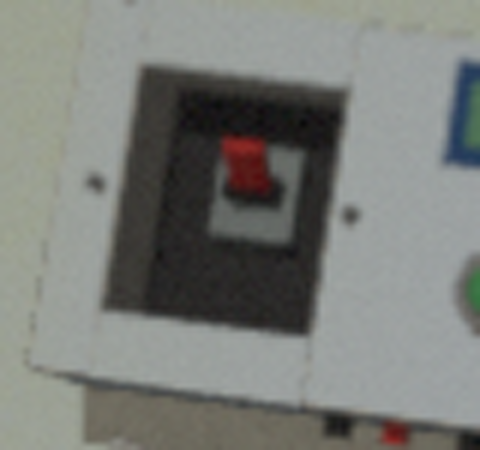

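The crop shows the lever leaning to the back at (247,165), its tip about 33 mm past the seat, so it is fully over. The pins are at (95,182) and (350,214). Back to the cover on the mat.

```bash
python3 -m inch '[{"delta_pos":[-0.1,-1,0],"turn":[0,0,0],"jaw":40},{"delta_pos":[-0.2,-1,0],"turn":[0,0,0],"jaw":40},{"delta_pos":[0,-1,0],"turn":[0,0,0],"jaw":40},{"delta_pos":[0,-1,0],"turn":[0,0,0],"jaw":40},{"delta_pos":[0,-1,0],"turn":[0,0,0],"jaw":40},{"delta_pos":[0,-1,0],"turn":[0,0,0],"jaw":40},{"delta_pos":[0,-1,0],"turn":[0,0,0],"jaw":40},{"delta_pos":[0,-1,0],"turn":[0,0,0],"jaw":40}]' 14
python3 -m inch '[{"delta_pos":[0,-1,-0.5],"turn":[0,0,0],"jaw":40},{"delta_pos":[0,-1,-1],"turn":[0,0,0],"jaw":40},{"delta_pos":[0,0,-1],"turn":[0,0,0],"jaw":40},{"delta_pos":[0,0,-1],"turn":[0,0,0],"jaw":40},{"delta_pos":[0,0,-0.5],"turn":[0,0,0],"jaw":40},{"delta_pos":[0,0,0],"turn":[0,0,0],"jaw":40},{"delta_pos":[0,0,0],"turn":[0,0,0],"jaw":40}]' 14
python3 - <<'E'
from h import *
o=r.get_obs();M=R.from_rotvec(o["orientation"]).as_matrix();print(o["tool_pos"],np.degrees(np.arctan2(M[1,1],M[0,1])))
E
```

```text
time_s: 17.32
tool_pos: [0.5201, -0.1663, 0.1912]
orientation: [2.363, 2.07, 0.0]
wrist_force: [0.7, 0.1, 0.9]
opening: 0.0399
grasp_force: 0.0
time_s: 17.9
tool_pos: [0.5199, -0.2057, 0.111]
orientation: [-2.363, -2.069, 0.001]
wrist_force: [0.6, -0.2, 0.1]
opening: 0.04
grasp_force: 0.0
[ 0.51989878 -0.20566707  0.11100445] -7.577235264582457
```

```bash
python3 -m inch '[{"delta_pos":[0,-0.06,-0.7],"turn":[0,0,0],"jaw":40},{"delta_pos":[0,0,-1],"turn":[0,0,0],"jaw":40},{"delta_pos":[0,0,-0.9],"turn":[0,0,0],"jaw":40},{"delta_pos":[0,0,-0.7],"turn":[0,0,0],"jaw":40},{"delta_pos":[0,0,-0.46],"turn":[0,0,0],"jaw":40},{"delta_pos":[0,0,0],"turn":[0,0,0],"jaw":40},{"delta_pos":[0,0,0],"turn":[0,0,0],"jaw":40}]' 14
python3 -m inch '[{"delta_pos":[0,0,0],"turn":[0,0,0],"jaw":8},{"delta_pos":[0,0,0],"turn":[0,0,0],"jaw":8},{"delta_pos":[0,0,0],"turn":[0,0,0],"jaw":8},{"delta_pos":[0,0,0],"turn":[0,0,0],"jaw":8},{"delta_pos":[0,0,0],"turn":[0,0,0],"jaw":8},{"delta_pos":[0,0,0],"turn":[0,0,0],"jaw":8},{"delta_pos":[0,0,0],"turn":[0,0,0],"jaw":8},{"delta_pos":[0,0,0],"turn":[0,0,0],"jaw":8}]' 14
```

```text
time_s: 18.48
tool_pos: [0.5202, -0.2076, 0.0365]
orientation: [2.364, 2.069, 0.0]
wrist_force: [0.1, 0.2, 1.0]
opening: 0.0399
grasp_force: 0.0
time_s: 19.15
tool_pos: [0.5199, -0.2078, 0.0363]
orientation: [2.364, 2.068, 0.0]
wrist_force: [-1.0, 0.6, 5.7]
opening: 0.012
grasp_force: 14.0
```

```bash
python3 -m inch '[{"delta_pos":[0,0,0.2],"turn":[0,0,0],"jaw":8},{"delta_pos":[0,0,0.5],"turn":[0,0,0],"jaw":8},{"delta_pos":[0,0,0.9],"turn":[0,0,0],"jaw":8},{"delta_pos":[0,0,1],"turn":[0,0,0],"jaw":8},{"delta_pos":[0,0,1],"turn":[0,0,0],"jaw":8},{"delta_pos":[0,0,1],"turn":[0,0,0],"jaw":8},{"delta_pos":[0,0,1],"turn":[0,0,0],"jaw":8},{"delta_pos":[0,0.4,1],"turn":[0,0,0],"jaw":8}]' 14
python3 -m inch '[{"delta_pos":[0,0.8,1],"turn":[0,0,0],"jaw":8},{"delta_pos":[0.2,1,0.4],"turn":[0,0,0],"jaw":8},{"delta_pos":[0.2,1,0],"turn":[0,0,0],"jaw":8},{"delta_pos":[0.2,1,0],"turn":[0,0,0],"jaw":8},{"delta_pos":[0.2,1,0],"turn":[0,0,0],"jaw":8},{"delta_pos":[0.2,1,0],"turn":[0,0,0],"jaw":8},{"delta_pos":[0.2,1,0],"turn":[0,0,0],"jaw":8},{"delta_pos":[0.2,1,0],"turn":[0,0,0],"jaw":8}]' 14
python3 -m inch '[{"delta_pos":[0.2,1,0],"turn":[0,0,0],"jaw":8},{"delta_pos":[0.2,1,0],"turn":[0,0,0],"jaw":8},{"delta_pos":[0.2,1,0],"turn":[0,0,0],"jaw":8},{"delta_pos":[0.2,1,0],"turn":[0,0,0],"jaw":8},{"delta_pos":[0.2,1,0],"turn":[0,0,0],"jaw":8},{"delta_pos":[0.2,1,0],"turn":[0,0,0],"jaw":8},{"delta_pos":[0.2,1,0],"turn":[0,0,0],"jaw":8},{"delta_pos":[0,1,0],"turn":[0,0,0],"jaw":8}]' 14
python3 -m inch '[{"delta_pos":[0,1,0],"turn":[0,0,0],"jaw":8},{"delta_pos":[0,1,0],"turn":[0,0,0],"jaw":8},{"delta_pos":[0,1,0],"turn":[0,0,0],"jaw":8},{"delta_pos":[0,1,0],"turn":[0,0,0],"jaw":8},{"delta_pos":[0,0.7,0],"turn":[0,0,0],"jaw":8},{"delta_pos":[0,0.4,0],"turn":[0,0,0],"jaw":8},{"delta_pos":[0,0,0],"turn":[0,0,0],"jaw":8},{"delta_pos":[0,0,0],"turn":[0,0,0],"jaw":8}]' 14
```

```text
time_s: 19.82
tool_pos: [0.5195, -0.2004, 0.1695]
orientation: [2.365, 2.067, 0.0]
wrist_force: [0.4, -0.0, -1.5]
opening: 0.0118
grasp_force: 14.0
time_s: 20.48
tool_pos: [0.5474, -0.0427, 0.1964]
orientation: [2.365, 2.068, -0.0]
wrist_force: [0.2, -0.2, -2.3]
opening: 0.0123
grasp_force: 14.0
time_s: 21.15
tool_pos: [0.576, 0.1173, 0.1965]
orientation: [2.364, 2.068, 0.001]
wrist_force: [0.0, 0.4, -0.8]
opening: 0.0117
grasp_force: 14.0
time_s: 21.82
tool_pos: [0.5755, 0.2181, 0.1959]
orientation: [2.364, 2.069, -0.001]
wrist_force: [0.3, -0.5, -1.5]
opening: 0.0119
grasp_force: 14.0
```

```bash
python3 -m inch '[{"delta_pos":[0,0.5,0],"turn":[0,0,0],"jaw":8},{"delta_pos":[0,1,0],"turn":[0,0,0],"jaw":8},{"delta_pos":[0,1,0],"turn":[0,0,0],"jaw":8},{"delta_pos":[0,1,0],"turn":[0,0,0],"jaw":8},{"delta_pos":[0,0.7,0],"turn":[0,0,0],"jaw":8},{"delta_pos":[0,0.48,0],"turn":[0,0,0],"jaw":8},{"delta_pos":[0,0,0],"turn":[0,0,0],"jaw":8},{"delta_pos":[0,0,0],"turn":[0,0,0],"jaw":8}]' 14
python3 -m inch '[{"delta_pos":[0,0,-0.5],"turn":[0,0,0],"jaw":8},{"delta_pos":[0,0,-0.8],"turn":[0,0,0],"jaw":8},{"delta_pos":[0,0,-0.8],"turn":[0,0,0],"jaw":8},{"delta_pos":[0,0,-0.4],"turn":[0,0,0],"jaw":8},{"delta_pos":[0,0,0],"turn":[0,0,0],"jaw":8},{"delta_pos":[0,0,0],"turn":[0,0,0],"jaw":8},{"delta_pos":[0,0,0],"turn":[0,0,0],"jaw":8}]' 14
python3 - <<'E'
from h import *
o=r.get_obs();M=R.from_rotvec(o["orientation"]).as_matrix();print(o["tool_pos"],np.degrees(np.arctan2(M[1,1],M[0,1])))
save('side','side6')
i=cv2.imread('pics/side6.png')[90:190,170:290];cv2.imwrite('pics/c7.png',cv2.resize(i,None,fx=6,fy=6))
E
```

```text
time_s: 22.48
tool_pos: [0.5755, 0.3117, 0.1957]
orientation: [2.364, 2.069, -0.001]
wrist_force: [0.2, 0.1, -1.2]
opening: 0.0119
grasp_force: 14.0
time_s: 23.07
tool_pos: [0.5762, 0.3118, 0.1465]
orientation: [2.365, 2.068, 0.001]
wrist_force: [-0.4, 0.9, -2.1]
opening: 0.0119
grasp_force: 14.0
[0.57615139 0.31180117 0.14646754] -7.671065173536445
```

View pics/c7.png

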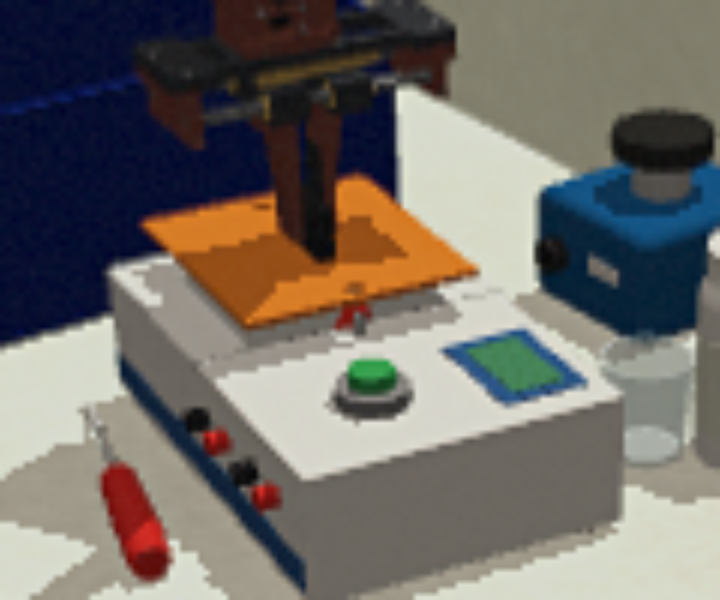

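The crop shows the cover level above the pins, with the near hole at (356,288) just above its pin at (361,315). Lowering slowly.

```bash
python3 -m inch '[{"delta_pos":[-0.02,0,-0.2],"turn":[0,0,0],"jaw":8},{"delta_pos":[0,0,-0.15],"turn":[0,0,0],"jaw":8},{"delta_pos":[0,0,-0.1],"turn":[0,0,0],"jaw":8},{"delta_pos":[0,0,-0.1],"turn":[0,0,0],"jaw":8},{"delta_pos":[0,0,-0.1],"turn":[0,0,0],"jaw":8},{"delta_pos":[0,0,0],"turn":[0,0,0],"jaw":8}]' 14
python3 -m inch '[{"delta_pos":[0,0,-0.1],"turn":[0,0,0],"jaw":8},{"delta_pos":[0,0,-0.1],"turn":[0,0,0],"jaw":8},{"delta_pos":[0,0,0],"turn":[0,0,0],"jaw":8}]' 14
```

```text
time_s: 23.62
tool_pos: [0.5751, 0.3119, 0.1324]
orientation: [-2.364, -2.068, 0.001]
wrist_force: [0.1, -0.2, -0.9]
opening: 0.0119
grasp_force: 14.0
time_s: 23.87
tool_pos: [0.5756, 0.3119, 0.1287]
orientation: [2.365, 2.068, 0.001]
wrist_force: [2.5, -1.1, -2.5]
opening: 0.0116
grasp_force: 14.0
```

```bash
python3 -m inch '[{"delta_pos":[0.02,0,-0.1],"turn":[0,0,0],"jaw":8},{"delta_pos":[0,0,-0.1],"turn":[0,0,0],"jaw":8},{"delta_pos":[0,0,0],"turn":[0,0,0],"jaw":8}]' 14
python3 -m inch '[{"delta_pos":[0,0,-0.05],"turn":[0,0,0],"jaw":8},{"delta_pos":[0,0,0],"turn":[0,0,0],"jaw":8}]' 14
```

```text
time_s: 24.12
tool_pos: [0.5757, 0.3118, 0.1245]
orientation: [2.365, 2.068, -0.0]
wrist_force: [2.4, -0.3, -2.1]
opening: 0.0119
grasp_force: 14.0
time_s: 24.28
tool_pos: [0.5757, 0.3119, 0.1238]
orientation: [2.365, 2.068, 0.0]
wrist_force: [1.2, -1.6, -1.7]
opening: 0.0121
grasp_force: 14.0
```

```bash
python3 -m inch '[{"delta_pos":[0,0,-0.04],"turn":[0,0,0],"jaw":8},{"delta_pos":[0,0,0],"turn":[0,0,0],"jaw":8}]' 14
python3 -m inch '[{"delta_pos":[0,0,-0.03],"turn":[0,0,0],"jaw":8},{"delta_pos":[0,0,0],"turn":[0,0,0],"jaw":8}]' 14
```

```text
time_s: 24.45
tool_pos: [0.5757, 0.3119, 0.1231]
orientation: [2.365, 2.068, 0.0]
wrist_force: [1.4, -1.4, -0.7]
opening: 0.0121
grasp_force: 14.0
time_s: 24.62
tool_pos: [0.5757, 0.3119, 0.1225]
orientation: [2.365, 2.068, 0.0]
wrist_force: [1.7, -0.9, -0.4]
opening: 0.0125
grasp_force: 14.0
```

```bash
python3 -m inch '[{"delta_pos":[0,0,-0.03],"turn":[0,0,0],"jaw":8},{"delta_pos":[0,0,0],"turn":[0,0,0],"jaw":8}]' 14
python3 -m inch '[{"delta_pos":[0,0,-0.02],"turn":[0,0,0],"jaw":8},{"delta_pos":[0,0,0],"turn":[0,0,0],"jaw":8}]' 14
```

```text
time_s: 24.78
tool_pos: [0.5757, 0.312, 0.1224]
orientation: [2.364, 2.068, 0.0]
wrist_force: [0.1, -1.7, 3.8]
opening: 0.0118
grasp_force: 14.0
time_s: 24.95
tool_pos: [0.5758, 0.312, 0.1224]
orientation: [2.364, 2.068, 0.001]
wrist_force: [-0.7, -2.0, 7.4]
opening: 0.0119
grasp_force: 14.0
```

Contact at the expected seated height, so I'm releasing and lifting away.

```bash
python3 -m inch '[{"delta_pos":[0,0,0.02],"turn":[0,0,0],"jaw":8},{"delta_pos":[0,0,0],"turn":[0,0,0],"jaw":16},{"delta_pos":[0,0,0],"turn":[0,0,0],"jaw":28},{"delta_pos":[0,0,0],"turn":[0,0,0],"jaw":44},{"delta_pos":[0,0,0],"turn":[0,0,0],"jaw":44},{"delta_pos":[0,0,0],"turn":[0,0,0],"jaw":44},{"delta_pos":[0,0,0.3],"turn":[0,0,0],"jaw":44},{"delta_pos":[0,0,0.7],"turn":[0,0,0],"jaw":44}]' 14
python3 -m inch '[{"delta_pos":[0,0,1],"turn":[0,0,0],"jaw":44},{"delta_pos":[0,0,1],"turn":[0,0,0],"jaw":30},{"delta_pos":[0,-0.5,0.5],"turn":[0,0,0],"jaw":0},{"delta_pos":[0,-1,0],"turn":[0,0,0],"jaw":0},{"delta_pos":[-1,-1,0],"turn":[0,0,0],"jaw":0},{"delta_pos":[-1,-1,0],"turn":[0,0,0],"jaw":0},{"delta_pos":[0,0,0],"turn":[0,0,0],"jaw":0},{"delta_pos":[0,0,0],"turn":[0,0,0],"jaw":0}]' 14
python3 - <<'E'
from m import *
im,d=save('side','side7');im=im[:,:,::-1].copy();h=cv2.cvtColor(im,cv2.COLOR_BGR2HSV)
H,S,V=[h[:,:,i].astype(int) for i in range(3)]
yy,xx=np.mgrid[0:384,0:512]
m=(H>5)&(H<18)&(S>150)&(V>120)&(yy>115)&(yy<160)&(xx>180)&(xx<260)
for b in blobs(m,'side',.095,200): print(b)
v,u=np.nonzero(cv2.erode(m.astype(np.uint8),np.ones((3,3))));P=at_depth('side',np.c_[u,v],d[v,u])
A=np.c_[P[:,:2],np.ones(len(P))];c=np.linalg.lstsq(A,P[:,2],rcond=None)[0];print('tilt',c[:2],'z',np.median(P[:,2]))
i=im[90:190,170:290];cv2.imwrite('pics/c8.png',cv2.resize(i,None,fx=6,fy=6))
g=(H>45)&(H<90)&(S>100)&(yy>140)&(yy<165)&(xx>220)&(xx<242)
for b in blobs(g,'side',.1,8): print('btn',b)
im=cv2.imread('pics/top5.png');h=cv2.cvtColor(im,cv2.COLOR_BGR2HSV);H,S,V=[h[:,:,i].astype(int) for i in range(3)]
g=(H>45)&(H<90)&(S>100)&(yy>175)&(yy<200)&(xx>160)&(xx<190)
for b in blobs(g,'top',.1,8): print('btn',b)
s=np.array([.5757,.3126]);ex=np.array([.9904,-.138]);ey=np.array([.138,.9904]);print('btn calc',s-.03*ex-.15*ey)
E
```

```text
time_s: 25.62
tool_pos: [0.5745, 0.3113, 0.1407]
orientation: [-2.364, -2.068, 0.006]
wrist_force: [-0.4, -1.0, -0.3]
opening: 0.0436
grasp_force: 0.0
time_s: 26.28
tool_pos: [0.5352, 0.2407, 0.1927]
orientation: [2.366, 2.067, 0.001]
wrist_force: [1.1, -0.5, 0.4]
opening: 0.0017
grasp_force: 0.0
(array([221., 137.]), array([0.57389807, 0.31173431]), (164.1989288330078, 149.09974670410156), 82.14891815185547)
tilt [-0.21967345 -0.35162861] z 0.09419655898064638
btn (array([231., 152.]), array([0.53133179, 0.17564488]), (36.71242904663086, 23.728822708129883), 56.17738342285156)
btn (array([172., 188.]), array([0.52503278, 0.16807631]), (21.515674591064453, 21.33970832824707), 89.44140625)
btn calc [0.525288 0.16818 ]
```

View pics/c8.png

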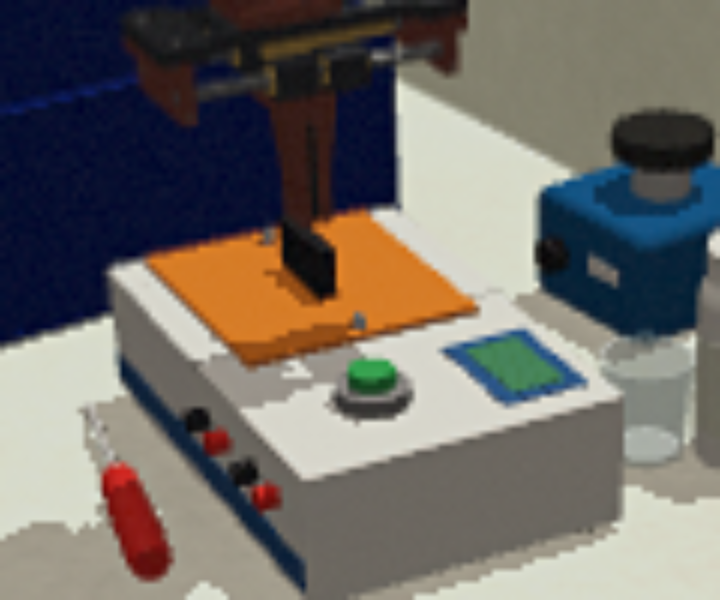

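The crop shows the cover flat on the power supply with both pins sticking up through it at (268,237) and (358,321). The green button is at (372,375), clear of the cover. Next I move above the button.

```bash
python3 -m inch '[{"delta_pos":[-0.1,-0.8,0],"turn":[0,0,0],"jaw":0},{"delta_pos":[-0.2,-1,0],"turn":[0,0,0],"jaw":0},{"delta_pos":[-0.2,-1,0],"turn":[0,0,0],"jaw":0},{"delta_pos":[0,-0.82,-0.5],"turn":[0,0,0],"jaw":0},{"delta_pos":[0,0,-1],"turn":[0,0,0],"jaw":0},{"delta_pos":[0,0,-0.7],"turn":[0,0,0],"jaw":0},{"delta_pos":[0,0,0],"turn":[0,0,0],"jaw":0},{"delta_pos":[0,0,0],"turn":[0,0,0],"jaw":0}]'
python3 - <<'E'
from h import *
d=np.load('pics/top5.npy');print(at_depth('top',[[172,188],[173,188],[172,187]],[d[188,172],d[188,173],d[187,172]])[:,2])
E
```

```text
time_s: 27.0
tool_pos: [0.5259, 0.1693, 0.1475]
orientation: [-2.364, -2.068, 0.002]
wrist_force: [0.2, 0.0, 0.3]
opening: 0.0004
grasp_force: 0.0
[0.11447205 0.10825622 0.1120323 ]
```

```bash
python3 -m inch '[{"delta_pos":[0,-0.05,-0.4],"turn":[0,0,0],"jaw":0},{"delta_pos":[0,0,-0.3],"turn":[0,0,0],"jaw":0},{"delta_pos":[0,0,-0.15],"turn":[0,0,0],"jaw":0},{"delta_pos":[0,0,-0.1],"turn":[0,0,0],"jaw":0},{"delta_pos":[0,0,0],"turn":[0,0,0],"jaw":0}]'
python3 -m inch '[{"delta_pos":[0,0,-0.1],"turn":[0,0,0],"jaw":0},{"delta_pos":[0,0,-0.1],"turn":[0,0,0],"jaw":0},{"delta_pos":[0,0,0],"turn":[0,0,0],"jaw":0}]'
```

```text
time_s: 27.42
tool_pos: [0.5258, 0.1687, 0.1289]
orientation: [2.364, 2.069, 0.0]
wrist_force: [0.0, -0.8, 3.6]
opening: 0.0003
grasp_force: 1.4
time_s: 27.67
tool_pos: [0.5259, 0.1687, 0.1254]
orientation: [2.364, 2.068, 0.001]
wrist_force: [-2.0, -1.0, 5.4]
opening: 0.0008
grasp_force: 2.8
```

```bash
python3 -m inch '[{"delta_pos":[0,0,-0.08],"turn":[0,0,0],"jaw":0},{"delta_pos":[0,0,0],"turn":[0,0,0],"jaw":0}]'
python3 -m inch '[{"delta_pos":[0,0,-0.08],"turn":[0,0,0],"jaw":0},{"delta_pos":[0,0,0],"turn":[0,0,0],"jaw":0}]'
```

```text
time_s: 27.83
tool_pos: [0.526, 0.1687, 0.1251]
orientation: [2.364, 2.068, 0.001]
wrist_force: [-5.5, -2.2, 18.9]
opening: 0.0007
grasp_force: 9.6
time_s: 28.0
tool_pos: [0.526, 0.1687, 0.1248]
orientation: [2.364, 2.068, 0.001]
wrist_force: [-9.7, -2.9, 32.8]
opening: 0.0004
grasp_force: 16.4
```

The button is bottomed out. Retreating and checking.

```bash
python3 -m inch '[{"delta_pos":[0,0,0.4],"turn":[0,0,0],"jaw":0},{"delta_pos":[0,0,0.8],"turn":[0,0,0],"jaw":0},{"delta_pos":[0,0,1],"turn":[0,0,0],"jaw":0},{"delta_pos":[0,0,1],"turn":[0,0,0],"jaw":0},{"delta_pos":[-1,-0.5,1],"turn":[0,0,0],"jaw":0},{"delta_pos":[-1,-1,0.5],"turn":[0,0,0],"jaw":0},{"delta_pos":[-1,-1,0],"turn":[0,0,0],"jaw":0},{"delta_pos":[-0.5,-1,0],"turn":[0,0,0],"jaw":0}]'
python3 -m inch '[{"delta_pos":[0,-1,0],"turn":[0,0,0],"jaw":0},{"delta_pos":[0,-1,0],"turn":[0,0,0],"jaw":0},{"delta_pos":[0,-0.5,0],"turn":[0,0,0],"jaw":0},{"delta_pos":[0,0,0],"turn":[0,0,0],"jaw":0},{"delta_pos":[0,0,0],"turn":[0,0,0],"jaw":0}]'
python3 - <<'E'
from m import *
im,d=save('top','top8');im=im[:,:,::-1].copy();h=cv2.cvtColor(im,cv2.COLOR_BGR2HSV)
H,S,V=[h[:,:,i].astype(int) for i in range(3)]
for b in blobs((H>5)&(H<18)&(S>150)&(V>120),'top',.095,200): print(b)
cv2.imwrite('pics/c9.png',cv2.resize(im[60:260,60:350],None,fx=2.7,fy=2.7))
E
```

```text
time_s: 28.67
tool_pos: [0.4536, 0.098, 0.2161]
orientation: [-2.363, -2.07, -0.0]
wrist_force: [-0.2, 0.5, -0.1]
opening: 0.0007
grasp_force: 0.0
time_s: 29.08
tool_pos: [0.4558, 0.0485, 0.2156]
orientation: [-2.366, -2.067, -0.0]
wrist_force: [-0.0, -0.6, 0.3]
opening: 0.0006
grasp_force: 0.0
(array([122., 292.]), array([0.20948798, 0.31809491]), (196.09800720214844, 183.3679962158203), 83.0208740234375)
(array([127., 174.]), array([0.57416895, 0.31331555]), (154.0907745361328, 144.7478790283203), 82.03145599365234)
```

View pics/c9.png

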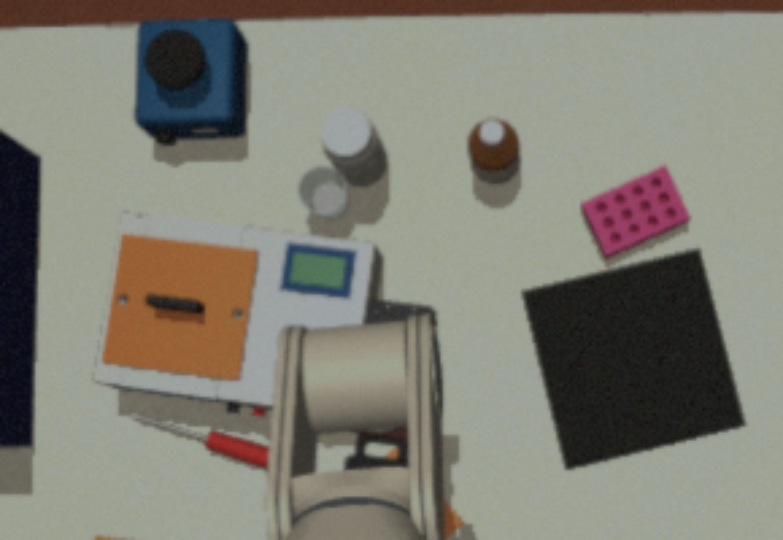

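The view shows the cover seated at (180,308) with both pins through it, within about 1 mm of where it started. The bystanders in view have not moved. Handing in.

```bash
python3 -c "
from bench import r
print(r.job_done())"
```

```text
the job is handed in; nothing more can be done
None
```

I handed the job in at about 29 s: the cover went to the mat and back onto both pins, the breaker lever is fully over, and the start button was pressed to its stop and let go; I didn't measure the button coming back out, and the hand-in returned no verdict.

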